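# Recharge and crack open a stuck camera dry box

### The arm

A 6-joint arm with a two-finger parallel gripper is mounted at the origin on the work surface. World frame = base frame: x ahead of the robot, y to its left, z up, the work surface at z = 0. Lengths are in mm, angles in rad, forces in N, time in s.
With the tool pointing down it reaches from about 350 to 875 mm from the base axis. Payload 4.2 kg.
Tool frame: the origin (TCP) lies at the very end of the fingers, on their centre line; the grasp point (between the pads) lies 19 mm behind it (env.grip_depth is the distance from the TCP to the grasp point, in mm); z points along the fingers, y is the line along which they close (so a half turn about z gives the same grasp; the last joint's range is limited). The gripper opens to 85 mm and grips with 20 to 120 N. Pads are 22 mm wide; open, the fingers measure 114 mm over their backs; the gripper's body (76 mm by 85 mm) begins 54 mm behind the grasp point. The pads swing forward as they close: fully open they stand 13 mm farther back than shut.
Start: joints at [-0.869, 0.385, 0.008, 0, -1.194, -0.259], TCP at [267.806, -564.694, 231.312] pointing down, gripper open.
Joint ranges: [-3.14, 3.14], [-1.21, 2.06], [-1.07, 1.41], [-3.16, 2.05], [-2.99, -0.16], [-3.1, 3.1]. Speed limits (rad/s): [2.79, 2.79, 3.14, 3.14, 3.14, 3.14].

### API

Orientations are given as a rotation vector (axis times angle).
In Python, from plant import env gives the robot as it stands. The module is installed in compiled form; this text tells all that it offers.
- The arm moves only by the tool servo_tool, never from a script. Its argument "rows" is a list of rows, each a list of 3 entries, a list of its own where there are three numbers: the shift along the world's x, y, z in m, then the turn, a rotation vector about the world's x, y, z in rad, then the opening in per cent of the stroke, from 0 (shut) to 100 (fully open). In form: [[[x, y, z], [rx, ry, rz], fingers], ...]. A call has 1 to 20 rows; each row shifts and turns the commanded pose from where the row before left it; what a row does not reach is not made up. A row lasts 1/8 s, in which the tool goes at most 62.5 mm and 10.7 degrees, less where a joint would pass 70% of its speed; a pose out of reach is approached as far as the arm can. A call is refused whole if a number of a shift passes 0.0625 or a number of a turn 0.188, either way. A call with a gripper value outside its range is refused whole. The fingers move at their own pace and stop on an object; "grip_force" is the grip in N (left out, the last holds). Time passes only in rows, so rows that do not move let the fingers close. It gives the time, the measured TCP pose, the force, the opening and the grip force at its end, in the units of the state.
- env.state(): the state, without advancing time (a new reading comes with each control period).
- env.get_image(name): name is "scene" or "top" or "wrist"; returns (picture, depth): 420x560x3 uint8, blue, green, red; 420x560 float32, mm along the optical axis (not along the pixel's ray), 0 where there is no reading.
- env.camera_model(name): a dict with "fx", "fy", "cx", "cy" (pixels), "k1" (the pictures are not rectified: a ray, as slopes to the right and down, at radius r is drawn at 1 + k1 r^2 times it, then the intrinsics apply), "camera_from_world" (4x4, takes a point from world to camera coordinates). Camera axes: x right, y up, looking along -z (the intrinsics and any distortion apply to the point x, -y, -z); pixel columns grow to the right and rows downward; lengths in mm; the calibration is good to about 2 mm. A picture is of the moment at which its call begins: read the wrist's pose just before it. camera_model takes no time and is no camera call; for the wrist camera it gives the pose at the moment of the call.
- env.job_done(): hands the job in; it is judged then, once.
The state is a dict: "clock": time; "joints": joint angles; "qd": joint speeds; "tau": joint torques, N m; "tool_pos": TCP position; "tcp_rot": TCP orientation; "ft_force": force on the tool from outside, world axes, zero at the start; "torque": the same for the moment, N m; "grip_width": finger opening in mm; "gripper_force": force on a finger pad.
Only numpy, scipy, OpenCV 4.12 (cv2) and the standard library are available. Lean on these libraries where they do the work, as an engineer would, in place of code of your own. Each camera call takes 0.05 s, during which the arm holds its last target. There are 200 camera calls.

### The job

Freshen up the camera dry box on the sales table: first seat the round orange drying cartridge flat in the matching round well of the box's blue deck and let go of it. Then take the black handle of the white lid, break the lid free of its sticky seal without letting it fly open, and finish still holding it by the handle, steady and slightly open, with a gap of about three centimetres at the front edge. Leave the square cartridge, the vase and the mug where they are.

Things in the scene. Friction and masses are not known exactly. Their poses are not given: they have to be found in the camera images.
- drybox: The dry box, fixed to the table: 200 (x) by 300 (y) mm, 90 mm high to its rim, origin at the centre of its underside, its own x pointing from its front to its hinge side (roughly away from the robot), z up. Left part (own y -55 to +145): grey chamber closed by the white lid, whose top lies 113 mm above the table. Right part (own y -150 to -55): solid blue deck, top at 90 mm, with the round well, whose mouth is ringed in white.
- well (a point): Centre of the floor of the round well in the blue deck, 78 mm above the table. The well is 54 mm across and 12 mm deep, with a flat floor.
- lid_handle (a point): Middle of the lid's handle, a black round bar 12 mm thick and 100 mm long between two posts, parallel to the box's own y axis; it stands above the lid near its front edge, bar centre 151 mm above the table and 38 mm above the lid's top face when shut (32 mm of free room under the bar). It moves with the lid: 178 mm in front of and 61 mm above the hinge line when shut.
- lid_hinge (a point): Middle of the lid's hinge line at the far rim of the box, 90 mm above the table; the line runs along the box's own y axis.
- lid (a joint): Opening angle of the lid in rad, 0 shut, growing as the front edge rises (front edge 200 mm from the hinge: 0.15 rad is a gap of 30 mm). A sticky seal holds it in the first few mm: it takes an upward pull of about 10 to 18 N at the handle, then lets go suddenly over the next 5 mm or so. After that the lid (0.28 to 0.46 kg) swings freely, needs 2 to 4 N at the handle to be held up, and falls back almost shut if let go.
- round_cartridge: Drying cartridge, loose, 90 g: orange round disc 50 mm across and 14 mm thick, with a black round knob on its middle, 22 mm across and 24 mm tall (top 38 mm above the underside). Origin at the centre of its underside.
- square_cartridge: Bystander: like the round cartridge but with a square orange plate 50 by 50 by 14 mm and the same black knob; it does not fit the well. Origin at the centre of its underside. It and the round one may stand in either of two places.
- vase: Bystander: blue ceramic bottle vase, 84 mm across, 125 mm tall, loose, origin at the centre of its underside.
- mug: Bystander: white mug, 80 mm across, 90 mm tall, loose, origin at the centre of its underside.
Not all that is in view belongs to the job. Leave any green or grey look-alike of the round_cartridge alone.

How it is judged:
By the outcome, as a careful person would: the job done as asked, in the order asked, and still so for the second after the job is handed in, while the arm keeps its last pose, push and grip.
It also fails if it takes over 51 s, if anything falls off the work surface, if the arm or the gripper's body presses on something with over 40 N, if the wrist force passes 120 N, or if a joint passes its speed limit or range.

## Working session

There is one attempt and no reset: what is moved stays moved. The work goes in short steps, Python scripts to look and compute and a tool call to move; the robot and the scene stay as the last step left them, time stands still between calls to the robot, and variables do not carry over. Pictures are saved under pics/ and viewed, at most 10 in all, crops included, and the job is handed in when it is done.

Besides the shell and the picture viewer there is one more tool, called by a JSON object that holds its "method" and its "body". servo_tool: Moves the arm, as the interface text tells. Its arguments: {"type":"object","properties":{"rows":{"type":"array","items":{"type":"array"}},"grip_force":{"type":"number"}},"required":["rows"]}

```bash
mkdir -p pics; cat > h.py <<'E'
import numpy as np, cv2
from plant import env
def shot(n, f=None):
    m=env.camera_model(n); p,d=env.get_image(n)
    if f: cv2.imwrite('pics/'+f,p)
    return m,p,d
def world(m,d):
    h,w=d.shape; u,v=np.meshgrid(np.arange(w),np.arange(h))
    K=np.array([[m['fx'],0,m['cx']],[0,m['fy'],m['cy']],[0,0,1.]])
    pts=np.stack([u,v],-1).reshape(-1,1,2).astype(float)
    s=cv2.undistortPoints(pts,K,np.array([m['k1'],0,0,0,0])).reshape(h,w,2)
    c=np.stack([s[...,0]*d,-s[...,1]*d,-d,np.ones_like(d)],-1)
    P=c@np.linalg.inv(np.array(m['camera_from_world'])).T
    P=P[...,:3]; P[d<=0]=np.nan
    return P
E
python3 - <<'E'
from h import *
a,p,d=shot('scene','s1.png'); b,q,e=shot('top','t1.png')
np.savez('a.npz',ps=world(a,d),pt=world(b,e))
print(env.state())
E
```

```text
{'clock': 0.1, 'joints': array([-8.69404637e-01,  3.85496624e-01,  6.79379282e-03, -4.51161118e-04,
       -1.19400570e+00, -2.58639586e-01]), 'qd': array([ 0.00011846, -0.00190151,  0.00246663,  0.00239848, -0.00093967,
        0.00158713]), 'tau': array([-3.31580559e-04, -3.93320704e+01,  1.88929385e+01,  4.19788599e+00,
       -2.54857572e-03, -4.48874303e-06]), 'tool_pos': array([ 267.59332729, -564.25243785,  230.33058534]), 'tcp_rot': array([ 6.89439238e-01, -3.06448334e+00, -2.96794381e-03]), 'ft_force': array([-0.53722841,  0.10034872, -0.60893837]), 'torque': array([-0.01682889,  0.01451131, -0.05716984]), 'gripper_force': 0.0, 'grip_width': 85.32537623547182}
```

View pics/s1.png

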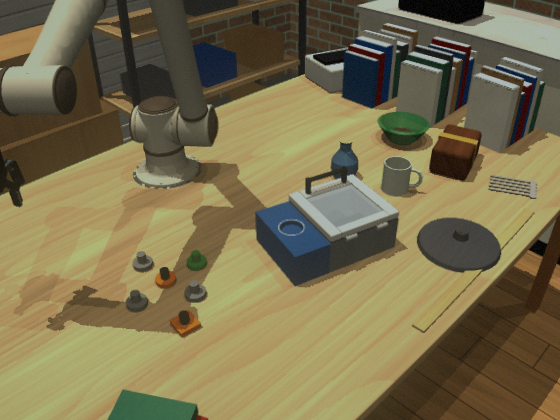

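View pics/t1.png

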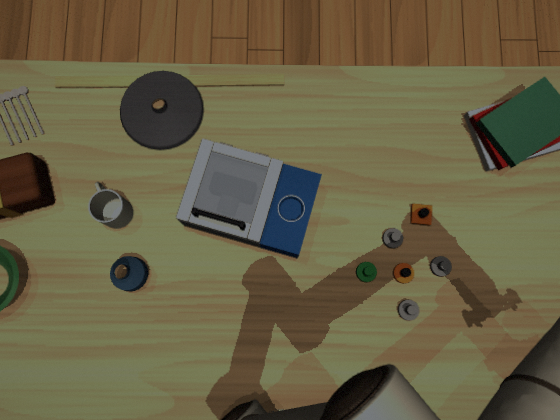

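The scene picture shows the round orange cartridge at (165,276) and the square orange one at (185,322). The look-alikes are green (196,260) and grey (143,261), (195,290), (136,300). In the top view the round one is at (403,272), the square at (421,214), green at (366,272), and the greys at (393,238), (440,266) and (409,309). The well ring is at (291,208) and the handle bar runs (193,212)–(244,228). I choose the round orange one at top (403,272). Next I measure it and check it in a crop.

```bash
python3 - <<'E'
from h import *
z=np.load('a.npz'); P=z['pt']; t=cv2.imread('pics/t1.png'); hsv=cv2.cvtColor(t,cv2.COLOR_BGR2HSV)
def roi(m,x0,x1,y0,y1):
    r=np.zeros_like(m); r[y0:y1,x0:x1]=m[y0:y1,x0:x1]; return r
org=(hsv[...,0]<16)&(hsv[...,1]>170)&(hsv[...,2]>60)
for n,(x,y) in dict(round=(403,272),square=(421,214)).items():
    m=roi(np.ones(org.shape,bool),x-16,x+16,y-16,y+16)
    for lo,hi in((8,20),(30,45)):
        k=m&(P[...,2]>lo)&(P[...,2]<hi); q=P[k]
        print(n,lo,k.sum(),(q.min(0)+q.max(0))/2 if len(q) else '',np.ptp(q,axis=0) if len(q) else '',np.median(q,0))
# handle
m=roi(np.ones(org.shape,bool),180,260,195,240)&(P[...,2]>140)&(P[...,2]<170)
q=P[m]; c,sz,an=cv2.minAreaRect(q[:,:2].astype(np.float32)); print('handle',m.sum(),c,sz,an,np.median(q[:,2]))
# deck
b=(hsv[...,0]>100)&(hsv[...,0]<125)&(hsv[...,1]>120)
m=roi(b,240,330,150,262)&(abs(P[...,2]-90)<6); q=P[m]
print('deck',m.sum(),cv2.minAreaRect(q[:,:2].astype(np.float32)),np.median(q[:,2]))
w=roi(b,270,312,188,229)&(abs(P[...,2]-78)<5);q=P[w];print('well floor',w.sum(),q.mean(0),np.ptp(q,axis=0))
# ring
rg=roi(hsv[...,1]<110,270,312,188,229)&(hsv[...,2]>60);ys,xs=np.nonzero(rg);print('ring px',len(xs),(xs.min()+xs.max())/2,(ys.min()+ys.max())/2,np.ptp(xs),np.ptp(ys)); 
(cx,cy),ax,an=cv2.fitEllipse(np.stack([xs,ys],1).astype(np.float32));print(cx,cy,ax);q=P[rg];print(np.nanmedian(q,0), (np.nanmin(q,0)+np.nanmax(q,0))/2)
# lid/tops
m=roi(np.ones(org.shape,bool),160,330,130,262)&(P[...,2]>80)&(P[...,2]<125);q=P[m];print('box',cv2.minAreaRect(q[:,:2].astype(np.float32)))
s=cv2.imread('pics/s1.png')[230:350,110:240];cv2.imwrite('pics/c1.png',cv2.resize(s,None,fx=4,fy=4))
E
```

```text
round 8 246 [ 428.32537952 -298.76100172   14.00496599] [50.81297949 47.81827907 11.06659068] [ 428.79849459 -294.69929098   14.75077171]
round 30 73 [ 429.79981087 -298.71134177   37.46365985] [19.37669822 20.1307856  14.13854881] [ 429.74439319 -298.78846553   38.34522841]
square 8 344 [ 576.76057495 -349.81401326   13.98763346] [51.71641263 55.6229891  11.14593632] [ 573.62999476 -345.72331098   14.22322929]
square 30 70 [ 577.06460836 -348.88809205   36.83040864] [21.42944845 20.54417001 12.00628956] [ 576.86172875 -347.41981009   37.84992361]
handle 309 (536.2028198242188, 142.1499481201172) (119.38433074951172, 13.751051902770996) 74.2272720336914 156.27094775733644
deck 2744 ((571.7926025390625, -19.90758514404297), (93.61267852783203, 199.5404052734375), 74.49958801269531) 90.32389895488643
well floor 386 [573.58931287 -21.21245558  78.42198384] [51.53741523 52.21198466  9.22506627]
ring px 274 290.5 208.0 41 40
290.6134033203125 207.80027770996094 (23.732820510864258, 48.64399337768555)
[573.78993311 -23.43629162  90.85271067] [570.3045778  -23.45177534  56.3143198 ]
box ((603.0609741210938, 74.67375946044922), (295.32928466796875, 210.00486755371094), 74.45124053955078)
```

View pics/c1.png

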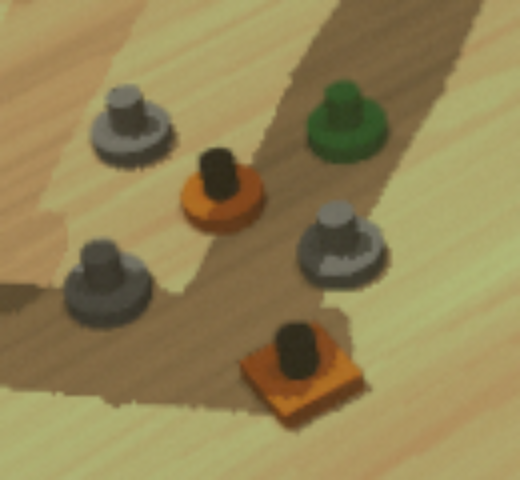

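The crop shows the round orange disc with its black knob at centre (the square plate is lower right, the others green or grey). Measured heights of 14/38 mm and diameters near 50/20 mm fit the description. The well floor measures 78 mm and the box yaw is about -15.5°.

{"method": "servo_tool", "body": {"rows": [[[0.02, 0.033, -0.013], [0, 0, 0.107], 55], [[0.02, 0.033, -0.013], [0, 0, 0.107], 55], [[0.02, 0.033, -0.013], [0, 0, 0.107], 55], [[0.02, 0.033, -0.013], [0, 0, 0.107], 55], [[0.02, 0.033, -0.013], [0, 0, 0.107], 55], [[0.02, 0.033, -0.013], [0, 0, 0.107], 55], [[0.02, 0.033, -0.013], [0, 0, 0.107], 55], [[0.022, 0.034, -0.013], [0, 0, 0.107], 55], [[0, 0, 0], [0, 0, 0], 55], [[0, 0, 0], [0, 0, 0], 55]], "grip_force": 40}}

```text
clock: 1.35
tool_pos: [429.7, -299.7, 127.2]
tcp_rot: [1.9, -2.502, -0.0]
ft_force: [0.0, -0.2, 0.4]
grip_width: 47.0
gripper_force: 0.0
```

```bash
python3 - <<'E'
from h import *
s=env.state(); print(s['tool_pos'],s['tcp_rot'],s['joints'],s['grip_width'])
m,p,d=shot('wrist','w1.png'); P=world(m,d); p0=P[(P[...,2]>33)&(P[...,2]<42)&(np.hypot(P[...,0]-429,P[...,1]+299)<25)]
print(len(p0), p0.mean(0) if len(p0) else '',np.ptp(p0,axis=0) if len(p0) else '')
p1=P[(P[...,2]>11)&(P[...,2]<17)&(np.hypot(P[...,0]-429,P[...,1]+299)<40)]
print(len(p1),cv2.minEnclosingCircle(p1[:,:2].astype(np.float32)))
E
```

```text
[ 429.74608961 -299.69107326  127.22560626] [ 1.89955340e+00 -2.50180044e+00 -4.73412043e-04] [-2.98940166e-01  3.18418752e-01 -3.83027083e-01  1.58494416e-04
 -8.69808413e-01  2.68624755e-02] 46.96646256376509
862 [ 429.53239299 -297.48376626   39.01495108] [21.4444697  21.67548746  8.33942344]
2510 ((429.69561767578125, -296.6497802734375), 25.037620544433594)
```

View pics/w1.png

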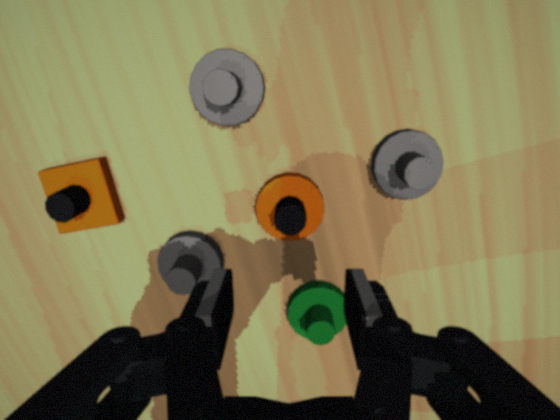

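The wrist view shows the round orange cartridge at (290,205), clear of the fingers' path. The refined centre is (429.6, -297), so I go down and grip.

{"method": "servo_tool", "body": {"rows": [[[0, 0.0024, -0.03], [0, 0, 0], 55], [[0, 0, -0.03], [0, 0, 0], 55], [[0, 0, -0.025], [0, 0, 0], 55], [[0, 0, -0.018], [0, 0, 0], 55], [[0, 0, -0.006], [0, 0, 0], 55], [[0, 0, 0], [0, 0, 0], 55], [[0, 0, 0], [0, 0, 0], 10], [[0, 0, 0], [0, 0, 0], 10], [[0, 0, 0], [0, 0, 0], 10], [[0, 0, 0], [0, 0, 0], 10], [[0, 0, 0], [0, 0, 0], 10]], "grip_force": 40}}

```text
clock: 2.78
tool_pos: [430.5, -297.7, 19.4]
tcp_rot: [-1.9, 2.501, -0.003]
ft_force: [-0.1, -0.9, 6.0]
grip_width: 20.5
gripper_force: 39.4
```

{"method": "servo_tool", "body": {"rows": [[[0, 0, 0.03], [0, 0, 0], 10], [[0, 0, 0.05], [0, 0, 0], 10], [[0.01, 0.02, 0.03], [0, 0, 0], 10], [[0.022, 0.043, 0.0125], [0, 0, 0], 10], [[0.022, 0.045, 0.0125], [0, 0, 0], 10], [[0.022, 0.045, 0.0125], [0, 0, 0], 10], [[0.022, 0.045, 0.0125], [0, 0, 0], 10], [[0.022, 0.045, 0.0125], [0, 0, 0], 10], [[0.023, 0.048, 0.0125], [0, 0, 0], 10], [[0, 0, 0], [0, 0, 0], 10], [[0, 0, 0], [0, 0, 0], 10]]}}

```text
clock: 4.15
tool_pos: [571.9, -6.1, 202.4]
tcp_rot: [1.899, -2.5, -0.002]
ft_force: [0.2, -0.3, -1.4]
grip_width: 20.0
gripper_force: 39.4
```

```bash
python3 - <<'E'
from h import *
s=env.state(); t=s['tool_pos'];print(t,s['tcp_rot'],s['joints'],s['grip_width'],s['ft_force'])
m,p,d=shot('wrist','w2.png'); P=world(m,d); np.save('w2.npy',P)
r=np.hypot(P[...,0]-573.5,P[...,1]+22)
k=(r<32)&(P[...,2]<81.5)&(P[...,2]>74);q=P[k]; print('floor',len(q),np.median(q[:,2]),cv2.minEnclosingCircle(q[:,:2].astype(np.float32)))
k=(r<40)&(abs(P[...,2]-90)<4);print('ring', k.sum(),np.median(P[k][:,2]))
hsv=cv2.cvtColor(p,cv2.COLOR_BGR2HSV); o=(hsv[...,0]<20)&(hsv[...,1]>150)&(P[...,2]>t[2]-30)&(P[...,2]<t[2]+5)
q=P[o];print('cart',len(q),np.median(q,0),q.min(0)-t,q.max(0)-t,cv2.minEnclosingCircle(q[:,:2].astype(np.float32)))
E
```

```text
[571.93925572  -6.07254303 202.38478915] [ 1.89915259e+00 -2.50048195e+00 -2.17863793e-03] [ 2.72167671e-01  3.18506072e-01 -1.67160597e-01 -7.67405366e-04
 -1.08718163e+00 -5.43481061e-01] 19.95561166385869 [ 0.16969873 -0.2541965  -1.41437484]
floor 3886 79.33567136302673 ((572.4321899414062, -16.364118576049805), 27.062786102294922)
ring 4959 91.31509179828399
cart 4141 [567.3923358  -20.00282349 198.08365846] [-24.35483493 -24.40187303 -16.99373429] [23.41485086  6.14996847  4.68264844] ((571.637451171875, -8.773772239685059), 24.135820388793945)
```

View pics/w2.png

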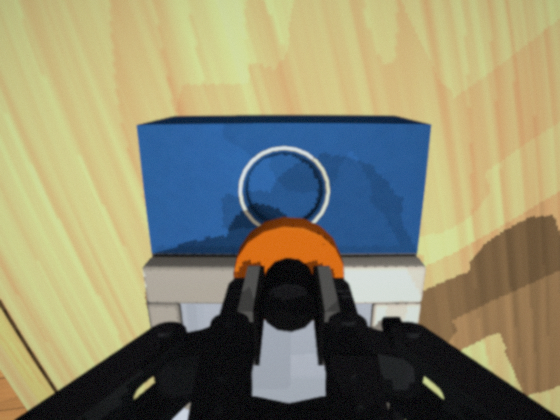

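The wrist view shows the well ring at (284,187) and the held cartridge's disc top edge near row 218. I fit circles to both for the relative offset.

```bash
python3 - <<'E'
from h import *
from scipy.optimize import least_squares
p=cv2.imread('pics/w2.png'); m=env.camera_model('wrist'); hsv=cv2.cvtColor(p,cv2.COLOR_BGR2HSV)
P=np.load('w2.npy'); T=np.linalg.inv(np.array(m['camera_from_world'])); C=T[:3,3]; print('cam',C,'axis',-T[:3,2])
d1=world(m,np.full(p.shape[:2],100.,np.float32))-C
def plane(x,y,z):
    D=d1[y,x]; return C+D*((z-C[2])/D[:,2])[:,None]
def fit(q,R=None):
    f=(lambda v:np.hypot(q[:,0]-v[0],q[:,1]-v[1])-(R or v[2]))
    r=least_squares(f,[q[:,0].mean(),q[:,1].mean()]+([] if R else [25]),loss='soft_l1'); return r.x,np.std(f(r.x))
rg=(hsv[...,1]<90)&(hsv[...,2]>130); rg[:140]=0; rg[222:]=0; rg[:,:230]=0; rg[:,340:]=0
y,x=np.nonzero(rg); q=plane(x,y,90); print('ring',len(x),fit(q))
o=((hsv[...,0]<20)&(hsv[...,1]>150)).astype(np.uint8); o[:205]=0;o[300:]=0;o[:,:225]=0;o[:,350:]=0
xs=[];ys=[]
for c in range(240,340):
    r=np.nonzero(o[:,c])[0]
    if len(r): xs.append(c); ys.append(r[0])
xs=np.array(xs);ys=np.array(ys)
k=(ys<255);xs,ys=xs[k],ys[k]
for z in(183,197): print('cart rim z',z,fit(plane(xs,ys,z),25),fit(plane(xs,ys,z)))
# depth check of plate top
t=P[o>0]; h,b=np.histogram(t[:,2],bins=np.arange(170,215,3)); print(h,b)
E
```

```text
cam [551.06913866 -82.70269002 346.35012476] axis [ 0.08176073  0.29865799 -0.95085151]
ring 1023 (array([572.29777985, -17.19801148,  31.01508939]), np.float64(1.0522497644546975))
cart rim z 183 (array([572.7429916 ,  -4.06449298]), np.float64(0.2542966433433259)) (array([572.59223269,  -4.53127826,  24.58094392]), np.float64(0.23675702785944716))
cart rim z 197 (array([571.65915415,  -8.48232327]), np.float64(0.5523753707149252)) (array([570.74784043, -11.23092492,  22.47451006]), np.float64(0.21646519041789275))
[   0    0    0    0    0   57  182  191  331 3282   68   19   19   51] [170 173 176 179 182 185 188 191 194 197 200 203 206 209 212]
```

{"method": "servo_tool", "body": {"rows": [[[0, -0.014, -0.03], [0, 0, 0], 10], [[0, 0, -0.03], [0, 0, 0], 10], [[0, 0, -0.02], [0, 0, 0], 10], [[0, 0, 0], [0, 0, 0], 10], [[0, 0, 0], [0, 0, 0], 10]]}}

```text
clock: 4.82
tool_pos: [573.2, -20.9, 124.1]
tcp_rot: [-1.898, 2.502, -0.001]
ft_force: [-1.1, 0.4, -1.4]
grip_width: 20.6
gripper_force: 39.4
```

```bash
cat > rel.py <<'E'
from h import *
import sys
from scipy.optimize import least_squares
s=env.state(); t=s['tool_pos'];print(t,s['ft_force'],s['grip_width'])
m,p,d=shot('wrist',sys.argv[1]); hsv=cv2.cvtColor(p,cv2.COLOR_BGR2HSV)
T=np.linalg.inv(np.array(m['camera_from_world'])); C=T[:3,3]
d1=world(m,np.full(p.shape[:2],100.,np.float32))-C
def plane(x,y,z):
    D=d1[y,x]; return C+D*((z-C[2])/D[:,2])[:,None]
def fit(q,R):
    f=lambda v:np.hypot(q[:,0]-v[0],q[:,1]-v[1])-R
    r=least_squares(f,t[:2],loss='soft_l1'); return r.x,np.std(f(r.x))
o=(hsv[...,0]<20)&(hsv[...,1]>150); o[:180]=0;o[330:]=0;o[:,:215]=0;o[:,360:]=0
cols=[c for c in range(215,360) if o[:,c].any()]; xs=np.array(cols);ys=np.array([np.nonzero(o[:,c])[0][0] for c in cols])
k=ys<ys.min()+45; xs,ys=xs[k],ys[k]; zb=t[2]-19
print('cart',len(xs),ys.min(),fit(plane(xs,ys,zb),25))
rg=(hsv[...,1]<90)&(hsv[...,2]>120); y,x=np.nonzero(rg); q=plane(x,y,90); r=np.hypot(q[:,0]-t[0],q[:,1]-t[1]); k=(r<40)&(q[:,1]<t[1]+12)
q=q[k]; print('ring',k.sum(),x[k].min(),x[k].max(),y[k].min(),y[k].max(),fit(q,31.0))
E
python3 rel.py w3.png
```

```text
[573.15914596 -20.93675897 124.13540412] [-1.08277064  0.39573257 -1.40576809] 20.58934516958116
cart 107 218 (array([574.15512301, -18.52014658]), np.float64(0.21151130747961522))
ring 1307 230 355 196 269 (array([572.54620192, -16.42516013]), np.float64(1.1655329537886572))
```

View pics/w3.png

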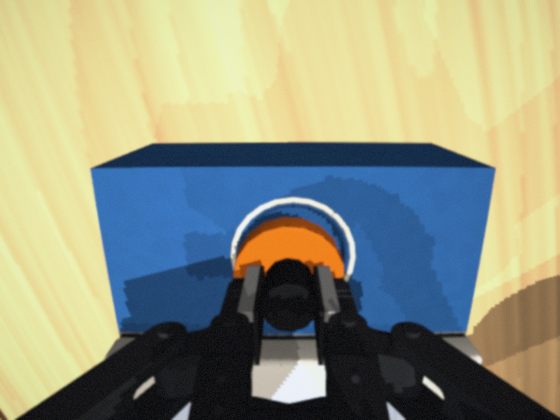

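The ring arc peaks at (293,197) and the cartridge arc at (290,218). The well lies about (-1.6, +2.1) mm from the cartridge, so I correct, go lower and check again.

{"method": "servo_tool", "body": {"rows": [[[-0.0015, 0.002, -0.005], [0, 0, 0], 10], [[0, 0, -0.006], [0, 0, 0], 10], [[0, 0, 0], [0, 0, 0], 10], [[0, 0, 0], [0, 0, 0], 10]]}}

```text
clock: 5.38
tool_pos: [571.4, -18.2, 112.3]
tcp_rot: [1.9, -2.502, 0.0]
ft_force: [0.2, -0.7, -1.0]
grip_width: 20.6
gripper_force: 39.4
```

```bash
python3 rel.py w4.png
```

```text
[571.39398117 -18.24735974 112.32635827] [ 0.17681446 -0.6845292  -1.00632341] 20.580774209845263
cart 108 218 (array([572.27015914, -15.82139775]), np.float64(0.23486053179299116))
ring 1563 221 355 199 282 (array([572.51145389, -16.42029226]), np.float64(1.070548275792963))
```

{"method": "servo_tool", "body": {"rows": [[[0.0002, -0.0005, -0.003], [0, 0, 0], 10], [[0, 0, -0.003], [0, 0, 0], 10], [[0, 0, -0.003], [0, 0, 0], 10], [[0, 0, 0], [0, 0, 0], 10]]}}

```text
clock: 5.92
tool_pos: [571.3, -18.9, 102.9]
tcp_rot: [1.899, -2.502, -0.001]
ft_force: [-0.0, 0.2, -1.1]
grip_width: 20.2
gripper_force: 39.4
```

Underside is now about 84 mm, inside the well without contact. I continue to the floor.

{"method": "servo_tool", "body": {"rows": [[[0, 0, -0.002], [0, 0, 0], 10], [[0, 0, -0.002], [0, 0, 0], 10], [[0, 0, -0.0015], [0, 0, 0], 10], [[0, 0, 0], [0, 0, 0], 10], [[0, 0, 0], [0, 0, 0], 10]]}}

```text
clock: 6.55
tool_pos: [571.6, -18.8, 97.9]
tcp_rot: [-1.9, 2.502, -0.0]
ft_force: [0.6, -0.5, -1.0]
grip_width: 20.6
gripper_force: 39.4
```

{"method": "servo_tool", "body": {"rows": [[[0, 0, -0.001], [0, 0, 0], 10], [[0, 0, -0.001], [0, 0, 0], 10], [[0, 0, 0], [0, 0, 0], 10]]}}

```text
clock: 6.92
tool_pos: [571.7, -18.8, 97.4]
tcp_rot: [-1.9, 2.501, -0.001]
ft_force: [-2.6, 1.1, 6.6]
grip_width: 20.4
gripper_force: 40.3
```

Contact on the floor (6.6 N at the expected height). I release, rise and check.

{"method": "servo_tool", "body": {"rows": [[[0, 0, 0], [0, 0, 0], 40], [[0, 0, 0], [0, 0, 0], 50], [[0, 0, 0], [0, 0, 0], 55], [[0, 0, 0], [0, 0, 0], 55], [[0, 0, 0.02], [0, 0, 0], 55], [[0, 0, 0.04], [0, 0, 0], 55], [[-0.006, 0.025, 0.05], [0, 0, 0], 55], [[0, 0, 0], [0, 0, 0], 55], [[0, 0, 0], [0, 0, 0], 55]]}}

```text
clock: 8.05
tool_pos: [565.0, 6.3, 205.4]
tcp_rot: [1.9, -2.502, -0.001]
ft_force: [-0.8, -0.3, 0.2]
grip_width: 47.1
gripper_force: 0.0
```

```bash
python3 - <<'E'
from h import *
s=env.state(); t=s['tool_pos'];print(t,s['ft_force'],s['grip_width'])
m,p,d=shot('wrist','w5.png');P=world(m,d);np.save('w5.npy',P)
hsv=cv2.cvtColor(p,cv2.COLOR_BGR2HSV)
o=(hsv[...,0]<20)&(hsv[...,1]>150)&(np.hypot(P[...,0]-572,P[...,1]+17)<30)&(P[...,2]>85);q=P[o]
A=np.c_[q[:,:2]-q[:,:2].mean(0),np.ones(len(q))];k=abs(q[:,2]-np.median(q[:,2]))<3
print(len(q),np.median(q,0),np.linalg.lstsq(A[k],q[k,2],rcond=None)[0])
b=(hsv[...,0]>100)&(hsv[...,0]<125)&(hsv[...,1]>120)&(abs(P[...,2]-91)<6);print('deck z',np.median(P[b][:,2]))
E
```

```text
[565.01877411   6.31776527 205.44977437] [-0.84517467 -0.28063418  0.24962855] 47.08559798900166
3073 [569.4660272  -22.02104772  93.33588558] [1.34941216e-03 1.05573271e-03 9.32606422e+01]
deck z 91.28648825932049
```

View pics/w5.png

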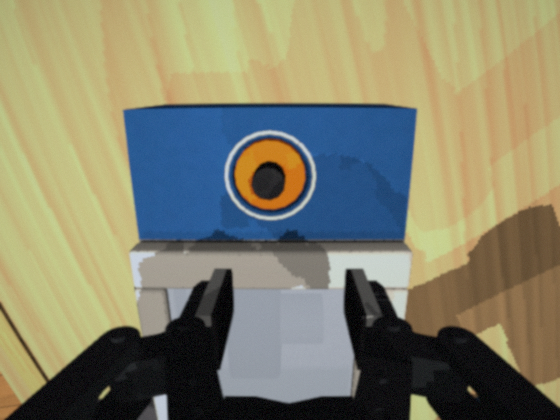

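The view shows the orange disc concentric in the white ring at (270,175), level (slope 0.1 %) and 2 mm above the deck, so it is seated. Now to the handle, expected at about (536,144).

{"method": "servo_tool", "body": {"rows": [[[-0.007, 0.034, 0], [0, 0, 0], 55], [[-0.008, 0.038, 0], [0, 0, 0], 55], [[-0.008, 0.038, 0], [0, 0, 0], 55], [[-0.006, 0.028, 0], [0, 0, 0], 55], [[0, 0, 0], [0, 0, 0], 55], [[0, 0, 0], [0, 0, 0], 55]]}}

```text
clock: 8.85
tool_pos: [536.2, 143.5, 204.7]
tcp_rot: [1.898, -2.501, -0.0]
ft_force: [-1.2, 0.1, -0.6]
grip_width: 46.8
gripper_force: 0.0
```

```bash
python3 - <<'E'
from h import *
s=env.state(); t=s['tool_pos'];print(t,s['ft_force'],s['joints'])
m,p,d=shot('wrist','w6.png');P=world(m,d)
k=(abs(P[...,2]-153)<8)&(np.hypot(P[...,0]-536,P[...,1]-144)<75);q=P[k];ys,xs=np.nonzero(k);print(len(q),xs.min(),xs.max(),ys.min(),ys.max(),cv2.minAreaRect(q[:,:2].astype(np.float32)),q[:,2].max())
v=cv2.fitLine(q[:,:2].astype(np.float32),cv2.DIST_HUBER,0,.01,.01).ravel();print(v)
u=np.array([.267,.964]);nn=np.array([.964,-.267]);print('tcp minus line along own x',(t[:2]-v[2:])@nn,'angle',np.degrees(np.arctan2(v[1],v[0])))
E
```

```text
[536.17302389 143.47490374 204.6748942 ] [-1.15222369  0.08812929 -0.64695343] [ 5.53476396e-01  2.88599592e-01 -2.04748482e-01 -6.19817015e-05
 -1.07990678e+00 -8.25904460e-01]
4465 276 302 132 334 ((536.665283203125, 145.95913696289062), (120.10620880126953, 13.835895538330078), 74.38533020019531) 160.3143022906217
[2.6941636e-01 9.6302378e-01 5.3491650e+02 1.3966029e+02]
tcp minus line along own x 0.19278435142013106 angle 74.37045
```

View pics/w6.png

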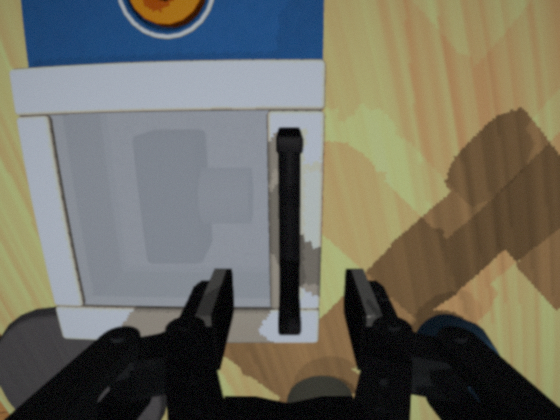

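The bar runs at column 289 from row 132 to 334, centred between the fingers (225 and 357) and parallel to the pads. I descend and grip.

{"method": "servo_tool", "body": {"rows": [[[0, 0, -0.025], [0, 0, 0], 55], [[0, 0, -0.025], [0, 0, 0], 55], [[0, 0, -0.015], [0, 0, 0], 55], [[0, 0, -0.0075], [0, 0, 0], 55], [[0, 0, 0], [0, 0, 0], 55], [[0, 0, 0], [0, 0, 0], 30], [[0, 0, 0], [0, 0, 0], 5], [[0, 0, 0], [0, 0, 0], 5], [[0, 0, 0], [0, 0, 0], 0], [[0, 0, 0], [0, 0, 0], 0], [[0, 0, 0], [0, 0, 0], 0]], "grip_force": 70}}

```text
clock: 10.28
tool_pos: [536.1, 144.6, 134.2]
tcp_rot: [-1.9, 2.502, 0.001]
ft_force: [-4.0, 0.7, 5.9]
grip_width: 9.6
gripper_force: 68.4
```

Bar gripped. Now a slow pull along the arc.

{"method": "servo_tool", "body": {"rows": [[[0.0002, 0, 0.0006], [0, 0, 0], 0], [[0.0002, 0, 0.0006], [0, 0, 0], 0], [[0.0002, 0, 0.0006], [0, 0, 0], 0], [[0.0002, 0, 0.0006], [0, 0, 0], 0], [[0, 0, 0], [0, 0, 0], 0]]}}

```text
clock: 10.9
tool_pos: [536.2, 144.5, 134.7]
tcp_rot: [1.898, -2.501, -0.003]
ft_force: [-4.2, 4.6, -0.7]
grip_width: 9.8
gripper_force: 68.2
```

{"method": "servo_tool", "body": {"rows": [[[0.0002, 0, 0.0006], [0, 0, 0], 0], [[0.0002, 0, 0.0006], [0, 0, 0], 0], [[0.0002, 0, 0.0006], [0, 0, 0], 0], [[0.0002, 0, 0.0006], [0, 0, 0], 0], [[0, 0, 0], [0, 0, 0], 0]]}}

```text
clock: 11.52
tool_pos: [536.5, 144.4, 135.9]
tcp_rot: [1.897, -2.5, -0.004]
ft_force: [-3.3, 4.2, -6.6]
grip_width: 9.8
gripper_force: 68.2
```

{"method": "servo_tool", "body": {"rows": [[[0.0002, 0, 0.0006], [0, 0, 0], 0], [[0.0002, 0, 0.0006], [0, 0, 0], 0], [[0.0002, 0, 0.0006], [0, 0, 0], 0], [[0, 0, 0], [0, 0, 0], 0]]}}

```text
clock: 12.02
tool_pos: [536.7, 144.3, 136.6]
tcp_rot: [1.895, -2.5, -0.005]
ft_force: [-1.9, 3.7, -12.1]
grip_width: 9.7
gripper_force: 68.2
```

{"method": "servo_tool", "body": {"rows": [[[0.0002, 0, 0.0006], [0, 0, 0], 0], [[0.0001, 0, 0.0004], [0, 0, 0], 0], [[0, 0, 0], [0, 0, 0], 0]]}}

```text
clock: 12.4
tool_pos: [536.9, 144.3, 137.1]
tcp_rot: [1.895, -2.5, -0.005]
ft_force: [-0.9, 4.8, -14.8]
grip_width: 9.6
gripper_force: 68.1
```

{"method": "servo_tool", "body": {"rows": [[[0.0001, 0, 0.0004], [0, 0, 0], 0], [[0.0001, 0, 0.0004], [0, 0, 0], 0], [[0, 0, 0], [0, 0, 0], 0]]}}

```text
clock: 12.78
tool_pos: [537.6, 144.1, 139.1]
tcp_rot: [1.896, -2.499, -0.003]
ft_force: [-1.9, 4.7, -11.2]
grip_width: 9.9
gripper_force: 68.8
```

{"method": "servo_tool", "body": {"rows": [[[0, 0, 0], [0, 0, 0], 0], [[0, 0, 0], [0, 0, 0], 0], [[0.0001, 0, 0.0003], [0, 0, 0], 0], [[0, 0, 0], [0, 0, 0], 0]]}}

```text
clock: 13.28
tool_pos: [539.2, 143.7, 143.1]
tcp_rot: [1.9, -2.502, 0.001]
ft_force: [-4.5, 1.7, -2.5]
grip_width: 9.4
gripper_force: 69.7
```

The seal let go gently. I raise the rest of the arc slowly, tilting with the lid.

{"method": "servo_tool", "body": {"rows": [[[0.0006, -0.0002, 0.0015], [0.003, 0.0105, 0], 0], [[0.0006, -0.0002, 0.0019], [0.003, 0.0105, 0], 0], [[0.0006, -0.0002, 0.0019], [0.003, 0.0105, 0], 0], [[0.0006, -0.0002, 0.0019], [0.003, 0.0105, 0], 0], [[0.0006, -0.0002, 0.0019], [0.003, 0.0105, 0], 0], [[0.0006, -0.0002, 0.0019], [0.003, 0.0105, 0], 0], [[0.0006, -0.0002, 0.0019], [0.003, 0.0105, 0], 0], [[0.0006, -0.0002, 0.0019], [0.003, 0.0105, 0], 0], [[0.0006, -0.0002, 0.0015], [0.003, 0.0105, 0], 0], [[0, 0, 0], [0, 0, 0], 0], [[0, 0, 0], [0, 0, 0], 0], [[0, 0, 0], [0, 0, 0], 0]]}}

```text
clock: 14.78
tool_pos: [544.7, 142.2, 159.3]
tcp_rot: [1.863, -2.453, -0.121]
ft_force: [-5.5, 1.2, -1.1]
grip_width: 9.9
gripper_force: 69.8
```

```bash
python3 - <<'E'
from h import *
from scipy.spatial.transform import Rotation as R
s=env.state(); t=s['tool_pos'];print(t,s['tcp_rot'],s['ft_force'],s['torque'],s['grip_width'])
g=t-19*R.from_rotvec(s['tcp_rot']).as_matrix()[:,2]; print('grasp',g)
# hinge from shut handle grasp estimate (536.1,144.6): compare heights of lid plane in top and wrist
for n in('top','scene','wrist'):
    m,p,d=shot(n,f'f_{n}.png');P=world(m,d)
    a=np.radians(-15.5);X=np.array([np.cos(a),np.sin(a)]);Y=np.array([-X[1],X[0]])
    h=np.array([536.1,144.6]); u=(P[...,:2]-h)@X; v=(P[...,:2]-h)@Y
    k=(u>15)&(u<165)&(abs(v)<85)&(P[...,2]>105)&(P[...,2]<150)
    q=np.c_[u[k],np.ones(k.sum())];z=P[...,2][k]
    w=np.ones(len(z),bool)
    for _ in range(5):
        c=np.linalg.lstsq(q[w],z[w],rcond=None)[0]; r=z-q@c; w=abs(r)<3
    print(n,w.sum(),'slope angle',-np.arctan(c[0]),'z at hinge',c@[178,1])
E
```

```text
[544.6927892  142.22804043 159.32465489] [ 1.8629858  -2.45345397 -0.12101451] [-5.47404526  1.23147632 -1.14858576] [ 0.63418459  1.48459077 -0.06284357] 9.850151423142316
grasp [546.47900979 141.71455164 178.23353496]
top 1577 slope angle 0.142144039615853 z at hinge 109.14446766507936
scene 2063 slope angle 0.13923909898659934 z at hinge 108.44347261943629
wrist 56606 slope angle 0.1430389809316498 z at hinge 109.63807376758592
```

The lid angle is about 0.142 rad (28 mm gap). I nudge it slightly up, hold, and confirm it is steady.

{"method": "servo_tool", "body": {"rows": [[[0, 0, 0.0006], [0, 0, 0], 0], [[0, 0, 0.0006], [0, 0, 0], 0], [[0, 0, 0], [0, 0, 0], 0], [[0, 0, 0], [0, 0, 0], 0], [[0, 0, 0], [0, 0, 0], 0], [[0, 0, 0], [0, 0, 0], 0], [[0, 0, 0], [0, 0, 0], 0], [[0, 0, 0], [0, 0, 0], 0]]}}

```text
clock: 15.92
tool_pos: [544.7, 142.3, 159.5]
tcp_rot: [1.863, -2.453, -0.121]
ft_force: [-3.0, -0.5, -1.9]
grip_width: 9.8
gripper_force: 69.7
```

View pics/f_scene.png

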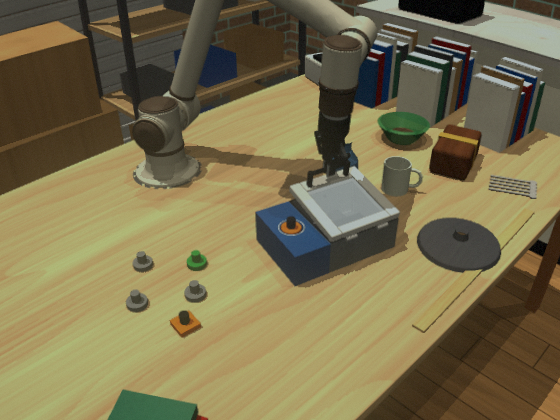

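The picture shows the cartridge seated at (291,226), the lid slightly open and held at (320,180), and the square cartridge and mug where they were. The pose is steady, so I hand it in.

```bash
python3 -c "
from plant import env
print(env.job_done())"
```

```text
the job is handed in; nothing more can be done
None
```

The job is handed in: the round orange cartridge is seated flat in the well and released, and the lid is off its seal and held steady by the handle at about 0.145 rad, a gap of about 29 mm at the front edge.

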